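Wedge the rocking inspection stand

ROBOT

A 6-joint arm with a two-finger parallel gripper is mounted at the origin on the work surface. World frame = base frame: x ahead of the robot, y to its left, z up, the work surface at z = 0. Lengths are in mm, angles in rad, forces in N, time in s.
With the tool pointing down it reaches from about 225 to 875 mm from the base axis. Payload 3.4 kg.
Tool frame: the origin (TCP) lies between the finger pads; the fingertips stand 19 mm ahead of it and the grasp point (between the pads) is the TCP; z points along the fingers, x is the direction in which the jaws open and shut, and the axes are right-handed (so a half turn about z gives the same grasp; the last joint's range is limited). The gripper opens to 85 mm and grips with 20 to 120 N. Pads are 22 mm wide; open, the fingers measure 114 mm over their backs; the gripper's body (76 mm by 85 mm) begins 54 mm behind the grasp point. The pads swing forward as they close: fully open they stand 13 mm farther back than shut.
Start: joints at [-1.322, 0.276, 1.505, -0, 1.361, -0.121], TCP at [207.822, -536.163, 250.328] pointing down, gripper open.
Joint ranges: [-2.89, 2.89], [-0.75, 2.08], [0.22, 2.7], [-1.18, 4.32], [0.11, 2.71], [-2.7, 2.7]. Speed limits (rad/s): [2.57, 2.57, 3.14, 3.14, 3.14, 3.14].

INTERFACE

Orientations are given as a unit quaternion [w, x, y, z].
In Python, from station import arm, eyes gives the robot as it stands.
- The arm moves only by the tool arm_command, never from a script. Its argument "rows" is a list of rows, each an object of numbers: "fingers": the finger opening in cm, from 0 to 8.54; "x", "y", "z": the shift along the tool's x, y, z in cm; "ax", "ay", "az": the turn, a rotation vector about the tool's x, y, z in degrees. In form: [{"fingers": .., "x": .., "y": .., "z": .., "ax": .., "ay": .., "az": ..}, ...]. A call has 1 to 8 rows; each row is the pose to reach, as a shift and turn from the pose measured when the call began, along the tool's axes at that moment; what a row does not reach only later rows make up. A row lasts 1/8 s, in which the tool goes at most 62.5 mm and 10.7 degrees, less where a joint would pass 70% of its speed; a pose out of reach is approached as far as the arm can. A call with a gripper value outside its range is refused whole. The fingers move at their own pace and stop on an object; the grip force is fixed at half the most. Time passes only in rows, so rows that repeat a pose let the fingers close. It gives the time, the measured TCP pose, the force and the opening at its end, in the units of the state.
- arm.sense(): the state, without advancing time (a new reading comes with each control period).
- eyes.read_camera(name): name is "side" or "top"; returns (picture, depth): 384x512x3 uint8, blue, green, red; 384x512 float32, mm along the optical axis (not along the pixel's ray), 0 where there is no reading.
- eyes.camera_info(name): a dict with "K" (3x3 intrinsics, pixels), "dist" ([k1, k2, p1, p2, k3] as OpenCV has them; the pictures are not rectified), "R" (3x3) and "t" (3): a world point X has camera coordinates R X + t. Camera axes: x right, y down, z forward; pixel columns grow to the right and rows downward; lengths in mm; the calibration is good to about 2 mm. A picture is of the moment at which its call begins. camera_info takes no time and is no camera call.
- arm.sign_off(): hands the job in, once; it reports no verdict.
The state is a dict: "clock": time; "joints": joint angles; "qd": joint speeds; "tau": joint torques, N m; "tcp_pos": TCP position; "ee_rot": TCP orientation; "wrist_force": force on the tool from outside, world axes, zero at the start; "ft_torque": the same for the moment, N m; "opening": finger opening in mm.
Only numpy, scipy, OpenCV 4.12 (cv2) and the standard library are available. Lean on these libraries where they do the work, as an engineer would, in place of code of your own. Each camera call takes 0.05 s, during which the arm holds its last target.

TASK

The inspection stand rocks because its far right foot, seen from the robot, has lost its rubber pad and hangs clear of the bench. With the fingertips, push the grey plastic wedge along the bench, thin edge first, under that bare foot until the foot rests firmly on it with the stand still level, then press down with a fingertip on the screw head above that foot to check that the corner no longer gives. Do not lift anything or shove the stand across the bench, leave the other loose things where they are, and finish clear of everything.

Things in the scene. Friction and masses are not known exactly. Their poses are not given: they have to be found in the camera images.
- stand: Inspection stand, 2.4 kg, 320 mm high: white base plate 230 x 200 mm, underside 24, top 36 mm above the bench; feet at x +-95, y +-82 mm, three with rubber pads, the one at (95, -82) a bare stud; column and tilted camera over the left (+y) half. Swivels or slides if a corner is pushed sideways with 6 N or more. Origin: on the bench under the plate's centre; x away from the robot, y left, z up.
- stand_foot (a point): Lowest point of the bare steel foot (12 mm diameter, ball end), 8 mm above the bench. The plate's edges lie 20 mm (+x edge) and 18 mm (-y edge) outside it. Axes as the stand's. With no wedge below it, a press of about 3 N on this corner tips the stand until the bare foot meets the bench.
- stand_screw (a point): Centre of the top of the screw head (15 mm diameter, 5 mm high) on the plate straight above the bare foot, 41 mm above the bench: the place to press. The column and the camera stand clear of it. Axes as the stand's.
- wedge: Smooth grey plastic wedge, 65 g, on the bench right of the stand, thin edge roughly towards the bare foot: 110 mm long (x), 50 mm wide (y), flat underside, evenly sloping top, 2 mm thick at the +x edge, 18 mm at the -x end. Slides with under 1 N until the foot meets the slope, about 13 mm ahead of the origin (42 mm from the thin edge). Origin: centre of the underside; x to the thin edge, z up.
- wedge_end (a point): Centre of the wedge's upright thick end face (50 mm wide, 18 mm high), the face to push; 9 mm above the bench, 55 mm behind the wedge's origin. Axes as the wedge's. Once the foot meets the slope the push needed grows within 2 to 3 mm to 5 N and the foot bears firmly on the wedge; pushing on from there makes the stand swivel along with the wedge.
- packer: Loose flat square grey plastic block, 44 x 44 x 12 mm, on the bench near the stand's right edge; not used. Origin: centre of its underside, z up.
- connector: Loose olive round metal connector standing on end, 32 mm diameter, 42 mm high, beyond the stand's far edge; not used. Origin: centre of its underside, z up.
- driver: Loose screwdriver with a black handle, 190 mm long, lying on the bench right of the wedge; not used. Origin: on the bench below its middle; x axis from handle to tip.
- bottle: Loose clear bottle with a white cap, 48 mm diameter, 120 mm high, standing at the side of the work; not used. Origin: centre of its underside, z up.
- jar: Loose white jar with a steel cap, 56 mm diameter, 50 mm high, standing at the side of the work; not used. Origin: centre of its underside, z up.
- tape: Loose roll of amber tape lying flat, 84 mm diameter, 24 mm high, at the side of the work; not used. Origin: centre of its underside, z up.
Mind the look-alikes: they are no part of the job. There is more than one size of the wedge; the job needs the middle-sized.

How it is judged (in metres and radians):
On the way, in this order (a step that is already met when the one before it is completed fails the run):
1. the wedge, pushed in thin edge first, carries the bare foot (at least 0.5 N) (contact force between wedge and stand above 0.5 N and x of stand_foot in the frame of wedge between -0.01 and 0.03 m and y of stand_foot in the frame of wedge between -0.022 and 0.022 m), for 0.2 s.
2. the corner above the bare foot is pressed down (at least 4 N, within 50 mm of the screw) and gives less than 2.5 mm (contact force between the fingers and stand above 4 N and horizontal distance between the grasp point and stand_screw below 0.05 m and height (world z) of stand_screw above 0.0385 m), for 0.2 s.
At the end, for the whole second after the job is handed in: The wedge lies flat with the bare foot bearing on its slope (at least 0.5 N, the foot 25 to 65 mm from the thin edge and at least 3 mm inside its sides), the stand is level within 0.012 rad (0.7 degrees) and within 20 mm of where it stood, and all is at rest (all of step 1 and angle between stand's own z axis and vertical below 0.012 rad and angle between wedge's own z axis and vertical below 0.03 rad and distance of stand from where it was at the start of the episode below 0.02 m and linear speed of each of stand, wedge below 0.01 m/s); the robot touches nothing.
It fails at once if the wedge is lifted or tipped (height (world z) of wedge above 0.01 m or angle between wedge's own z axis and vertical above 0.15 rad).
It fails at once if the stand is lifted or tipped (height (world z) of stand above 0.015 m or angle between stand's own z axis and vertical above 0.1 rad).
It fails at once if the stand is shoved more than 30 mm (distance of stand from where it was at the start of the episode above 0.03 m).
It fails at once if another loose thing is disturbed (moved more than 25 mm) (distance of any of packer, connector, driver, bottle, jar, tape from where it was at the start of the episode above 0.025 m).
It also fails if it takes over 51 s, if anything falls off the work surface, if the arm or the gripper's body presses on something with over 40 N, if the wrist force passes 120 N, or if a joint passes its speed limit or range.

## Working session

There is one attempt and no reset: what is moved stays moved. The work goes in short steps, Python scripts to look and compute and a tool call to move; the robot and the scene stay as the last step left them, time stands still between calls to the robot, and variables do not carry over. Pictures are saved under pics/ and viewed, and the job is handed in when it is done.

Besides the shell and the picture viewer there is one more tool, called after "Call:" by a JSON object that holds its "fn" and its "kwargs". arm_command: Moves the arm, as the interface text tells. Its arguments: {"type":"object","properties":{"rows":{"type":"array","items":{"type":"object","properties":{"fingers":{"type":"number"},"x":{"type":"number"},"y":{"type":"number"},"z":{"type":"number"},"ax":{"type":"number"},"ay":{"type":"number"},"az":{"type":"number"}}}}},"required":["rows"]}

```bash
ls; mkdir -p pics; python3 - <<'E'
from station import arm, eyes
import cv2,numpy as np
print(arm.sense())
for n in ("top","side"):
    p,d=eyes.read_camera(n); cv2.imwrite(f"pics/{n}0.png",p); np.save(f"pics/{n}0.npy",d)
    print(n,eyes.camera_info(n))
E
```

```text
pics
{'clock': 0.0, 'joints': array([-1.32200645e+00,  2.76590679e-01,  1.50616124e+00,  1.51000748e-05,
        1.36066271e+00, -1.21013172e-01]), 'qd': array([ 5.09439866e-06, -2.00319833e-03, -8.80553916e-04,  8.12143777e-04,
        9.17000382e-04, -6.15931250e-05]), 'tau': array([-3.86777847e-04, -4.16764677e+01, -2.45803928e+01, -2.58233913e-04,
        1.09398243e-02, -7.23592876e-06]), 'tcp_pos': array([ 207.69322854, -535.64876682,  249.43092549]), 'ee_rot': array([-6.07266496e-04,  8.25053854e-01, -5.65053367e-01, -6.79100564e-04]), 'wrist_force': array([ 0.54069957, -0.42022736,  0.10665823]), 'ft_torque': array([-0.00884343, -0.00388985,  0.01322368]), 'opening': 84.97850929338263}
top {'K': array([[417.9272883 ,   0.        , 249.93957293],
       [  0.        , 417.9272883 , 193.58404972],
       [  0.        ,   0.        ,   1.        ]]), 'dist': array([-0.08333116,  0.        ,  0.        ,  0.        ,  0.        ]), 'R': array([[ 0.01049668, -0.99988084, -0.01131928],
       [-0.98127396, -0.00812274, -0.19244592],
       [ 0.19233104,  0.01312736, -0.9812423 ]]), 't': array([  35.79874803,  552.38550317, 1038.04294507])}
side {'K': array([[436.03742063,   0.        , 260.8417002 ],
       [  0.        , 436.03742063, 194.55197386],
       [  0.        ,   0.        ,   1.        ]]), 'dist': array([-0.03053379,  0.        ,  0.        ,  0.        ,  0.        ]), 'R': array([[-0.95425033, -0.29865448, -0.01455366],
       [-0.18806689,  0.63732109, -0.74729691],
       [ 0.23245893, -0.71037126, -0.66433088]]), 't': array([ 553.50521198,  128.33464836, 1097.49360649])}
```

View pics/top0.png

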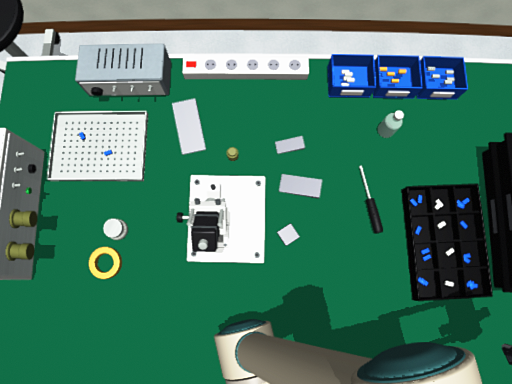

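View pics/side0.png

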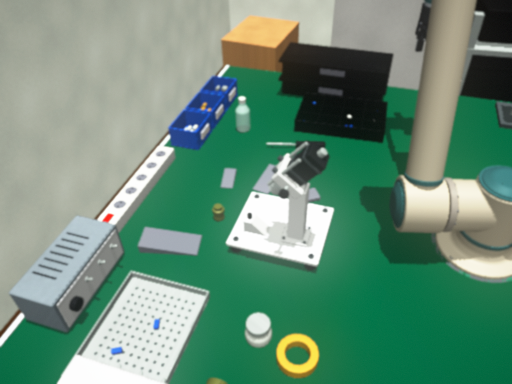

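```bash
cat > h.py <<'E'
from station import arm, eyes
import cv2,numpy as np
def grab(n,tag):
    p,d=eyes.read_camera(n); cv2.imwrite(f"pics/{n}{tag}.png",p); np.save(f"pics/{n}{tag}.npy",d); return p,d
def pw(n,uv,z):
    c=eyes.camera_info(n); q=cv2.undistortPoints(np.array([[uv]],float),c["K"],c["dist"])[0,0]
    r=c["R"].T@np.array([q[0],q[1],1]); o=-c["R"].T@c["t"]
    return o+r*(z-o[2])/r[2]
def pd(n,uv,d):
    c=eyes.camera_info(n); q=cv2.undistortPoints(np.array([[uv]],float),c["K"],c["dist"])[0,0]
    return c["R"].T@(np.array([q[0],q[1],1])*d-c["t"])
def proj(n,X):
    c=eyes.camera_info(n); r,_=cv2.Rodrigues(c["R"])
    return cv2.projectPoints(np.array(X,float).reshape(-1,1,3),r,c["t"],c["K"],c["dist"])[0][:,0]
def crop(src,x0,y0,w,h,s,out):
    p=cv2.imread(src)[y0:y0+h,x0:x0+w]; cv2.imwrite(out,cv2.resize(p,None,fx=s,fy=s,interpolation=cv2.INTER_CUBIC))
E
python3 - <<'E'
from h import *
crop("pics/top0.png",180,130,150,115,5,"pics/c1.png")
crop("pics/side0.png",200,120,150,150,4,"pics/c2.png")
d=np.load("pics/top0.npy")
for n,uvs in dict(mid=[(283,184),(290,185),(301,186),(310,187),(319,189)],small=[(279,147),(290,145),(301,143)],big=[(180,105),(188,126),(198,148)],pack=[(288,234)]).items():
    for uv in uvs: print(n,uv,pd("top",uv,d[uv[1],uv[0]]).round(1))
E
```

```text
mid (283, 184) [588.7 -48.6   7. ]
mid (290, 185) [586.4 -67.9   5.4]
mid (301, 186) [582.9 -97.6  10. ]
mid (310, 187) [ 580.1 -122.    10.6]
mid (319, 189) [ 574.1 -146.    13.9]
small (279, 147) [695.9 -38.4   1.8]
small (290, 145) [700.2 -68.8   7.7]
small (301, 143) [704.4 -98.9  13.4]
big (180, 105) [813.9 242.9  18. ]
big (188, 126) [752.7 218.1  12.9]
big (198, 148) [691.4 189.    2.2]
pack (288, 234) [451.4 -61.1  10.8]
```

View pics/c1.png

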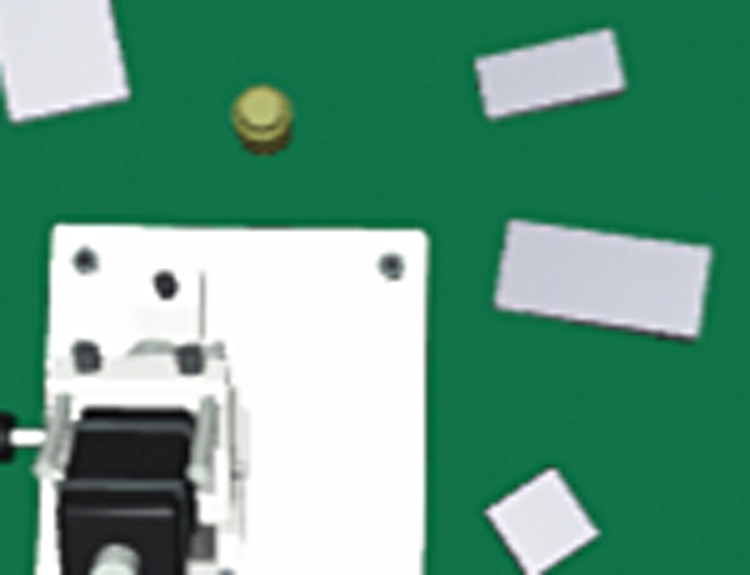

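View pics/c2.png

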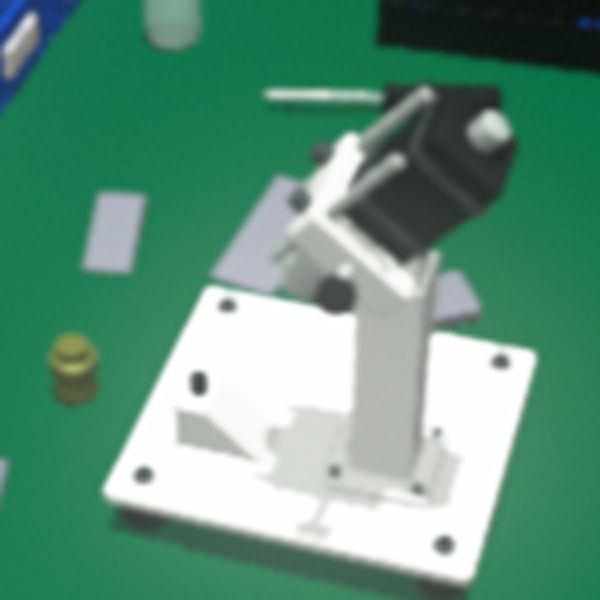

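```bash
cat >> h.py <<'E'
def c2p(uv,x0,y0,s): return ((uv[0]+.5)/s-.5+x0,(uv[1]+.5)/s-.5+y0)
E
python3 - <<'E'
from h import *
f=lambda uv,z: pw("top",c2p(uv,180,130,5),z)
P=dict(t1=f((511,220),2),t2=f((496,306),2),k1=f((711,247),18),k2=f((697,334),18))
for k,v in P.items(): print(k,v.round(1))
print("lens",np.linalg.norm(P['t1']-P['t2']),np.linalg.norm(P['k1']-P['k2']),np.linalg.norm((P['t1']-P['k1'])[:2]),np.linalg.norm((P['t2']-P['k2'])[:2]))
t=(P['t1']+P['t2'])/2;k=(P['k1']+P['k2'])/2; print("mid thin",t,"thick",k,"yaw",np.degrees(np.arctan2(*(t-k)[1::-1])))
s=f((391,266),41);print("screw",s, "other far", f((86,261),41))
print("corner",f((428,231),36),f((53,226),36), "nr right", pw("top",(263.5,262.5),36))
# side check
g=lambda uv,z: pw("side",c2p(uv,200,120,4),z)
print("side screws FR",g((228,306),41),"FL",g((145,475),41),"NR",g((501,362),41),"NL",g((444,545),41))
print("side wedge t2?",g((213,277),2),g((277,293),2),"thick far",g((281,178),18))
d=np.load("pics/top0.npy")
E
```

```text
t1 [619.2 -45.8   2. ]
t2 [570.6 -37.4   2. ]
k1 [ 601.1 -153.6   18. ]
k2 [ 552.9 -144.9   18. ]
lens 49.31959054128112 49.019132896801935 109.30297309070937 109.0095213847134
mid thin [594.91806671 -41.58520001   2.        ] thick [ 576.97703497 -149.25684289   18.        ] yaw 80.53987414919978
screw [583.91699127  20.58022421  41.        ] other far [585.39089025 183.1955653   41.        ]
corner [604.39651802   0.86597796  36.        ] [605.67290231 202.4369169   36.        ] nr right [374.77670494   4.36729315  36.        ]
side screws FR [583.44098047  25.59956561  41.        ] FL [584.80632194 188.45060974  41.        ] NR [394.89822069  27.31727679  41.        ] NL [396.74261915 190.64985013  41.        ]
side wedge t2? [617.69116005 -42.69248285   2.        ] [567.96915656 -38.99764323   2.        ] thick far [ 597.6972032  -149.61437969   18.        ]
```

Look-alikes: large wedge (188,126), small wedge (290,145), middle wedge (301,186), square packer (288,234). The lengths and heights measured (110 × 50, 2→18 mm) fit the middle one at (301,186).

```bash
cat >> h.py <<'E'
from scipy.spatial.transform import Rotation as Rn
def goto(x,y,z,yaw=0.0):
    s=arm.sense(); q=s["ee_rot"]; R=Rn.from_quat([q[1],q[2],q[3],q[0]])
    T=Rn.from_euler('z',yaw,degrees=True)*Rn.from_matrix(np.diag([1.,-1,-1]))
    d=R.inv().apply(np.array([x,y,z])-s["tcp_pos"])/10
    a=(R.inv()*T).as_rotvec(degrees=True)
    print("cm",d.round(2),"deg",a.round(2),"tcp",s["tcp_pos"].round(1),"F",s["wrist_force"].round(1),"t",round(s["clock"],2),"open",round(s["opening"],1))
E
python3 - <<'E'
from h import *
goto(580,-185,150)
d=np.load("pics/top0.npy")
# tall part of stand
pts=[pd("top",(u,v),d[v,u]) for v in range(175,265) for u in range(172,268) if d[v,u]>0]
pts=np.array(pts); t=pts[pts[:,2]>60]; print(t.min(0),t.max(0))
for z in (60,100,150,200,250): 
    q=t[(t[:,2]>z)&(t[:,2]<z+50)]; print(z,q.min(0).round(),q.max(0).round()) if len(q) else 0
for uv in [(361,168),(371,198),(379,230)]: print(pd("top",uv,d[uv[1],uv[0]]).round())
E
```

```text
cm [-19.23 -47.39   9.99] deg [-6.000e-02  7.000e-02 -6.881e+01] tcp [ 207.7 -535.7  249.5] F [ 0.4  0.  -0.6] t 0.1 open 85.3Traceback (most recent call last):
  File "<stdin>", line 5, in <module>
  File "h.py", line 10, in pd
    c=eyes.camera_info(n); q=cv2.undistortPoints(np.array([[uv]],float),c["K"],c["dist"])[0,0]
ValueError: time passes only in moves, steps and waits
```

```bash
sed -i 's/eyes.camera_info(n)/CI(n)/' h.py; cat >> h.py <<'E'
import functools
@functools.lru_cache(None)
def CI(n): return eyes.camera_info(n)
E
python3 - <<'E'
from h import *
d=np.load("pics/top0.npy")
pts=np.array([pd("top",(u,v),d[v,u]) for v in range(175,265) for u in range(172,268) if d[v,u]>0])
t=pts[pts[:,2]>60]; print(t.min(0),t.max(0))
for z in (60,100,150,200,250): 
    q=t[(t[:,2]>z)&(t[:,2]<z+50)]; print(z,q.min(0).round(),q.max(0).round()) if len(q) else 0
for uv in [(361,168),(371,198),(379,230)]: print(pd("top",uv,d[uv[1],uv[0]]).round())
E
```

```text
[388.92811114  91.09659769  60.13287563] [576.86735927 196.78180519 309.8406549 ]
60 [426. 111.  60.] [577. 155. 104.]
100 [426. 111. 101.] [436. 117. 149.]
150 [426.  92. 151.] [518. 142. 200.]
200 [426.  91. 200.] [512. 197. 250.]
250 [389.  93. 250.] [501. 165. 300.]
[ 635. -264.   12.]
[ 549. -285.   24.]
[ 462. -302.   23.]
```

Call:
{"fn": "arm_command", "kwargs": {"rows": [{"x": -2.4,"y": -5.9,"z": 0,"az": -8.6,"fingers": 2},{"x": -4.8,"y": -11.8,"z": 0,"az": -17.2,"fingers": 2},{"x": -7.2,"y": -17.7,"z": 0,"az": -25.8,"fingers": 2},{"x": -9.6,"y": -23.6,"z": 0,"az": -34.4,"fingers": 2},{"x": -12.0,"y": -29.6,"z": 0,"az": -43,"fingers": 2},{"x": -14.4,"y": -35.5,"z": 0,"az": -51.6,"fingers": 2},{"x": -16.8,"y": -41.4,"z": 0,"az": -60.2,"fingers": 2},{"x": -19.2,"y": -47.4,"z": 0,"az": -68.8,"fingers": 2}]}}

```text
invalid input at $.rows[0]: expected keys fingers, x, y, z, ax, ay, az
```

Call:
{"fn": "arm_command", "kwargs": {"rows": [{"x": -2.4,"y": -5.9,"z": 0,"ax": 0,"ay": 0,"az": -8.6,"fingers": 2},{"x": -4.8,"y": -11.8,"z": 0,"ax": 0,"ay": 0,"az": -17.2,"fingers": 2},{"x": -7.2,"y": -17.7,"z": 0,"ax": 0,"ay": 0,"az": -25.8,"fingers": 2},{"x": -9.6,"y": -23.6,"z": 0,"ax": 0,"ay": 0,"az": -34.4,"fingers": 2},{"x": -12.0,"y": -29.6,"z": 0,"ax": 0,"ay": 0,"az": -43,"fingers": 2},{"x": -14.4,"y": -35.5,"z": 0,"ax": 0,"ay": 0,"az": -51.6,"fingers": 2},{"x": -16.8,"y": -41.4,"z": 0,"ax": 0,"ay": 0,"az": -60.2,"fingers": 2},{"x": -19.2,"y": -47.4,"z": 0,"ax": 0,"ay": 0,"az": -68.8,"fingers": 2}]}}

```text
clock: 1.1
tcp_pos: [572.9, -191.7, 249.6]
ee_rot: [-0.001, 1.0, 0.002, -0.0]
wrist_force: [0.5, -1.4, -0.1]
opening: 19.9
```

```bash
python3 - <<'E'
from h import *
goto(580,-180,26)
E
```

```text
cm [ 0.74 -1.13 22.36] deg [-0.08  0.05  0.28] tcp [ 572.9 -191.7  249.6] F [ 0.5 -1.4 -0.1] t 1.1 open 19.9
```

Call:
{"fn": "arm_command", "kwargs": {"rows": [{"x": 0.2,"y": -0.3,"z": 5,"ax": 0,"ay": 0,"az": 0.3,"fingers": 2},{"x": 0.5,"y": -0.6,"z": 10,"ax": 0,"ay": 0,"az": 0.3,"fingers": 2},{"x": 0.7,"y": -1.0,"z": 15,"ax": 0,"ay": 0,"az": 0.3,"fingers": 2},{"x": 0.7,"y": -1.1,"z": 19,"ax": 0,"ay": 0,"az": 0.3,"fingers": 2},{"x": 0.7,"y": -1.1,"z": 21.5,"ax": 0,"ay": 0,"az": 0.3,"fingers": 2},{"x": 0.7,"y": -1.1,"z": 22.3,"ax": 0,"ay": 0,"az": 0.3,"fingers": 2},{"x": 0.7,"y": -1.1,"z": 22.3,"ax": 0,"ay": 0,"az": 0.3,"fingers": 2}]}}

```text
clock: 1.98
tcp_pos: [579.6, -180.3, 26.4]
ee_rot: [-0.001, 1.0, -0.0, -0.001]
wrist_force: [0.3, 0.5, 0.7]
opening: 20.1
```

```bash
python3 - <<'E'
from h import *
goto(580,-140,25)
grab("top","1");grab("side","1")
crop("pics/top1.png",180,130,150,115,5,"pics/c3.png")
crop("pics/side1.png",200,120,150,150,4,"pics/c4.png")
E
```

```text
cm [ 0.04 -4.03  0.15] deg [-0.1   0.08 -0.02] tcp [ 579.6 -180.3   26.4] F [0.3 0.5 0.7] t 1.98 open 20.1
```

View pics/c3.png

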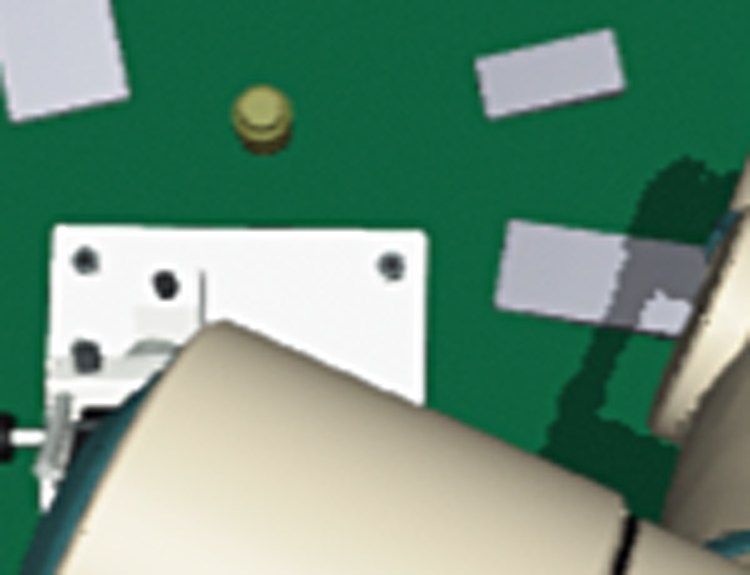

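View pics/c4.png

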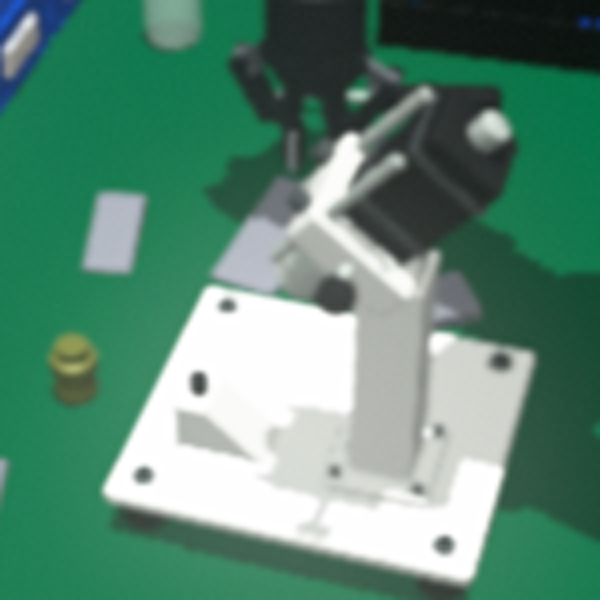

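```bash
python3 - <<'E'
from h import *
d=np.load("pics/top1.npy")
for uv in [(225,200),(222,215),(205,215),(200,235),(250,220),(230,240),(290,230)]: print(uv,pd("top",uv,d[uv[1],uv[0]]).round())
E
```

```text
(225, 200) [416.  57. 715.]
(222, 215) [399.  58. 729.]
(205, 215) [398.  75. 729.]
(200, 235) [378.  78. 738.]
(250, 220) [395.  32. 725.]
(230, 240) [374.  50. 737.]
(290, 230) [386.  -8. 717.]
```

Call:
{"fn": "arm_command", "kwargs": {"rows": [{"x": 0,"y": -0.8,"z": 0.15,"ax": 0,"ay": 0,"az": 0,"fingers": 2},{"x": 0,"y": -1.4,"z": 0.15,"ax": 0,"ay": 0,"az": 0,"fingers": 2},{"x": 0,"y": -1.9,"z": 0.15,"ax": 0,"ay": 0,"az": 0,"fingers": 2},{"x": 0,"y": -2.4,"z": 0.15,"ax": 0,"ay": 0,"az": 0,"fingers": 2},{"x": 0,"y": -2.9,"z": 0.15,"ax": 0,"ay": 0,"az": 0,"fingers": 2},{"x": 0,"y": -3.4,"z": 0.15,"ax": 0,"ay": 0,"az": 0,"fingers": 2},{"x": 0,"y": -3.9,"z": 0.15,"ax": 0,"ay": 0,"az": 0,"fingers": 2},{"x": 0,"y": -4.3,"z": 0.15,"ax": 0,"ay": 0,"az": 0,"fingers": 2}]}}

```text
clock: 3.08
tcp_pos: [580.5, -137.4, 26.2]
ee_rot: [-0.0, 1.0, -0.0, 0.0]
wrist_force: [-0.6, 1.0, 0.4]
opening: 20.0
```

```bash
python3 - <<'E'
from h import *
grab("top","2");grab("side","2")
crop("pics/top2.png",230,150,100,75,8,"pics/c5.png")
crop("pics/side2.png",220,130,100,75,8,"pics/c6.png")
E
```

```text
(no output)
```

View pics/c5.png

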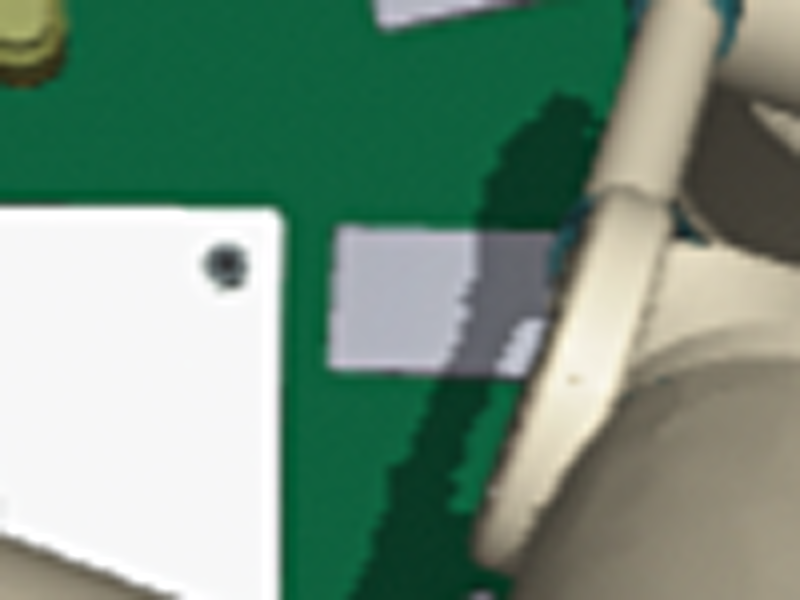

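View pics/c6.png

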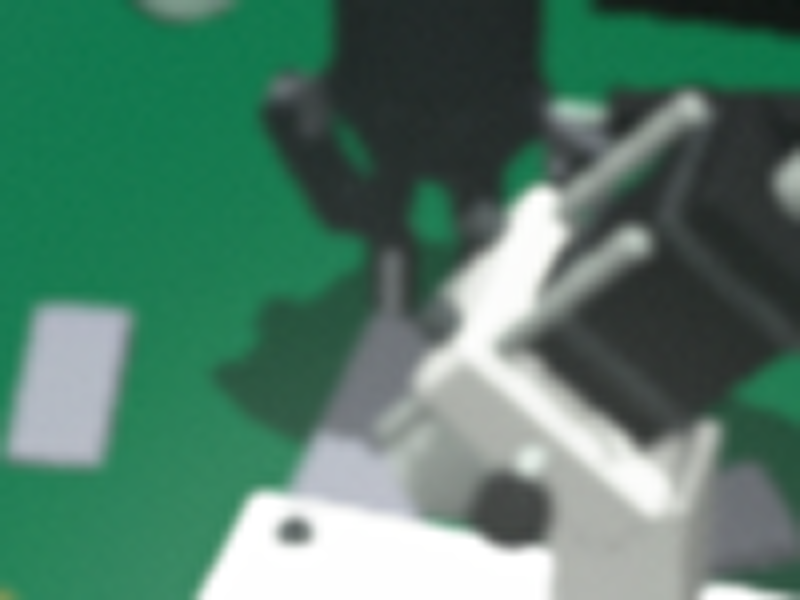

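```bash
python3 - <<'E'
from h import *
f=lambda uv,z: pw("top",c2p(uv,230,150,8),z)
t1=f((338,226),2);t2=f((329,369),2)
# side edges far along: upper edge at px (550,231); thickness there by x
m=(t1+t2)/2; print(t1,t2,m)
print("screw",f((225,266),41))
e=f((550,232),11);e2=f((510,374),10);print(e,e2)
for a,b in ((t1,e),(t2,e2)): print("heading",np.degrees(np.arctan2(a[1]-b[1],a[0]-b[0])))
print("thin edge heading",np.degrees(np.arctan2(t1[1]-t2[1],t1[0]-t2[0]))+90)
E
```

```text
[607.02671937 -18.19806165   2.        ] [556.79631415 -15.13555407   2.        ] [581.91151676 -16.66680786   2.        ]
screw [583.88056201  20.87888025  41.        ]
[603.40340823 -90.35927205  11.        ] [554.04708794 -76.28005136  10.        ]
heading 87.12551614846775
heading 87.42555676284047
thin edge heading 86.51104103765698
```

Call:
{"fn": "arm_command", "kwargs": {"rows": [{"x": 0,"y": -0.8,"z": 0,"ax": 0,"ay": 0,"az": 0,"fingers": 2},{"x": 0,"y": -1.6,"z": 0,"ax": 0,"ay": 0,"az": 0,"fingers": 2},{"x": 0,"y": -2.4,"z": 0,"ax": 0,"ay": 0,"az": 0,"fingers": 2},{"x": 0,"y": -3.2,"z": 0,"ax": 0,"ay": 0,"az": 0,"fingers": 2},{"x": 0,"y": -4.0,"z": 0,"ax": 0,"ay": 0,"az": 0,"fingers": 2},{"x": 0,"y": -4.8,"z": 0,"ax": 0,"ay": 0,"az": 0,"fingers": 2},{"x": 0,"y": -5.6,"z": 0,"ax": 0,"ay": 0,"az": 0,"fingers": 2},{"x": 0,"y": -6.2,"z": 0,"ax": 0,"ay": 0,"az": 0,"fingers": 2}]}}

```text
clock: 4.18
tcp_pos: [580.3, -74.6, 26.2]
ee_rot: [-0.0, 1.0, 0.0, 0.0]
wrist_force: [-0.1, 0.5, 0.7]
opening: 20.1
```

```bash
python3 - <<'E'
from h import *
grab("top","3");grab("side","3")
crop("pics/top3.png",230,150,100,75,8,"pics/c7.png")
crop("pics/side3.png",220,130,100,75,8,"pics/c8.png")
E
```

```text
(no output)
```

View pics/c7.png

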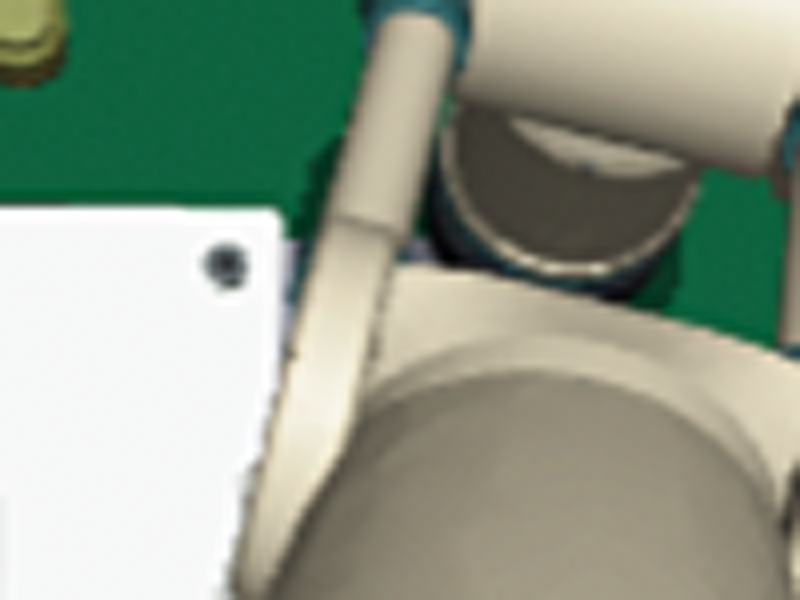

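View pics/c8.png

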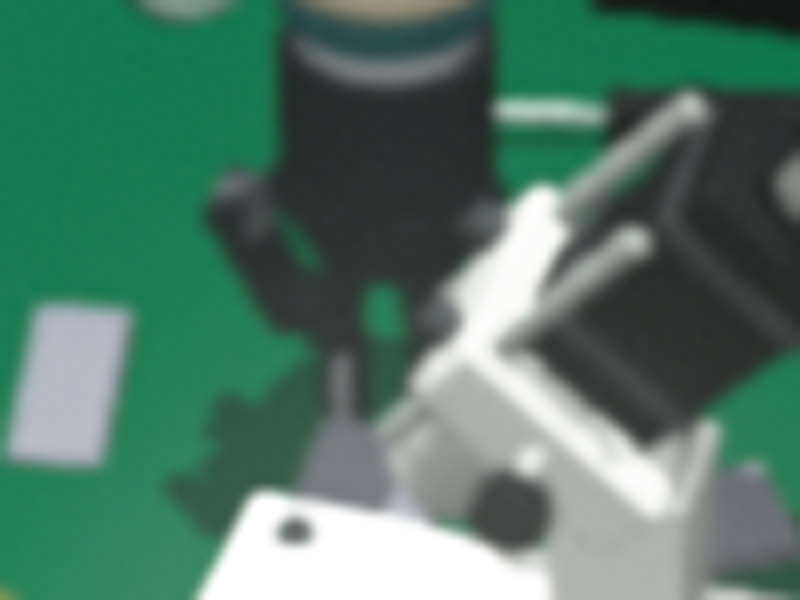

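Call:
{"fn": "arm_command", "kwargs": {"rows": [{"x": 0,"y": -0.4,"z": 0,"ax": 0,"ay": 0,"az": 0,"fingers": 2},{"x": 0,"y": -0.7,"z": 0,"ax": 0,"ay": 0,"az": 0,"fingers": 2},{"x": 0,"y": -1.0,"z": 0,"ax": 0,"ay": 0,"az": 0,"fingers": 2},{"x": 0,"y": -1.2,"z": 0,"ax": 0,"ay": 0,"az": 0,"fingers": 2}]}}

```text
clock: 4.78
tcp_pos: [580.2, -62.3, 26.2]
ee_rot: [-0.001, 1.0, 0.0, 0.0]
wrist_force: [-0.0, -0.1, -1.3]
opening: 20.5
```

Call:
{"fn": "arm_command", "kwargs": {"rows": [{"x": 0,"y": -0.1,"z": 0,"ax": 0,"ay": 0,"az": 0,"fingers": 2},{"x": 0,"y": -0.2,"z": 0,"ax": 0,"ay": 0,"az": 0,"fingers": 2}]}}

```text
clock: 5.03
tcp_pos: [580.2, -60.3, 26.2]
ee_rot: [-0.001, 1.0, 0.0, 0.0]
wrist_force: [0.5, -0.2, 0.0]
opening: 20.4
```

Call:
{"fn": "arm_command", "kwargs": {"rows": [{"x": 0,"y": -0.1,"z": 0,"ax": 0,"ay": 0,"az": 0,"fingers": 2},{"x": 0,"y": -0.2,"z": 0,"ax": 0,"ay": 0,"az": 0,"fingers": 2}]}}

```text
clock: 5.28
tcp_pos: [580.2, -58.3, 26.2]
ee_rot: [-0.0, 1.0, 0.0, 0.0]
wrist_force: [-1.4, -1.5, 0.3]
opening: 19.9
```

Call:
{"fn": "arm_command", "kwargs": {"rows": [{"x": 0,"y": -0.1,"z": 0,"ax": 0,"ay": 0,"az": 0,"fingers": 2}]}}

```text
clock: 5.4
tcp_pos: [580.3, -57.6, 26.2]
ee_rot: [-0.0, 1.0, 0.0, 0.0]
wrist_force: [0.4, -1.8, 0.4]
opening: 20.2
```

Call:
{"fn": "arm_command", "kwargs": {"rows": [{"x": 0,"y": -0.1,"z": 0,"ax": 0,"ay": 0,"az": 0,"fingers": 2}]}}

```text
clock: 5.52
tcp_pos: [580.4, -57.0, 26.3]
ee_rot: [0.0, 1.0, 0.001, 0.0]
wrist_force: [-0.7, -2.7, 0.3]
opening: 19.9
```

Call:
{"fn": "arm_command", "kwargs": {"rows": [{"x": 0,"y": -0.07,"z": 0,"ax": 0,"ay": 0,"az": 0,"fingers": 2}]}}

```text
clock: 5.65
tcp_pos: [580.4, -56.7, 26.3]
ee_rot: [0.001, 1.0, 0.001, 0.0]
wrist_force: [-0.1, -3.2, 0.3]
opening: 20.2
```

Call:
{"fn": "arm_command", "kwargs": {"rows": [{"x": 0,"y": -0.1,"z": 0,"ax": 0,"ay": 0,"az": 0,"fingers": 2}]}}

```text
clock: 5.78
tcp_pos: [580.5, -56.3, 26.3]
ee_rot: [0.001, 1.0, 0.001, 0.0]
wrist_force: [-1.2, -5.0, 0.0]
opening: 19.8
```

Call:
{"fn": "arm_command", "kwargs": {"rows": [{"x": 0,"y": -0.1,"z": 0,"ax": 0,"ay": 0,"az": 0,"fingers": 2}]}}

```text
clock: 5.9
tcp_pos: [580.5, -56.0, 26.3]
ee_rot: [0.002, 1.0, 0.001, 0.001]
wrist_force: [-0.2, -5.7, -0.9]
opening: 20.0
```

Call:
{"fn": "arm_command", "kwargs": {"rows": [{"x": 0,"y": 0.3,"z": 0,"ax": 0,"ay": 0,"az": 0,"fingers": 2},{"x": 0,"y": 1,"z": 0,"ax": 0,"ay": 0,"az": 0,"fingers": 2},{"x": 0,"y": 3,"z": 0,"ax": 0,"ay": 0,"az": 0,"fingers": 2},{"x": 0,"y": 5,"z": -1,"ax": 0,"ay": 0,"az": 0,"fingers": 2},{"x": 0,"y": 7,"z": -5,"ax": 0,"ay": 0,"az": 0,"fingers": 0},{"x": 0,"y": 9,"z": -9,"ax": 0,"ay": 0,"az": 0,"fingers": 0},{"x": 0,"y": 13,"z": -11,"ax": 0,"ay": 0,"az": 0,"fingers": 0},{"x": 0,"y": 13,"z": -11,"ax": 0,"ay": 0,"az": 0,"fingers": 0}]}}

```text
clock: 6.9
tcp_pos: [582.2, -190.2, 139.9]
ee_rot: [0.004, 1.0, -0.001, 0.004]
wrist_force: [-0.1, 0.4, -0.4]
opening: 0.1
```

```bash
python3 - <<'E'
from h import *
goto(583.5,23,90)
grab("top","4");grab("side","4")
crop("pics/top4.png",230,150,100,75,8,"pics/c9.png")
crop("pics/side4.png",220,150,100,75,8,"pics/c10.png")
E
```

```text
cm [  0.06 -21.35   4.84] deg [ 0.42 -0.41 -0.09] tcp [ 582.2 -190.2  139.9] F [-0.1  0.4 -0.4] t 6.9 open 0.1
```

View pics/c9.png

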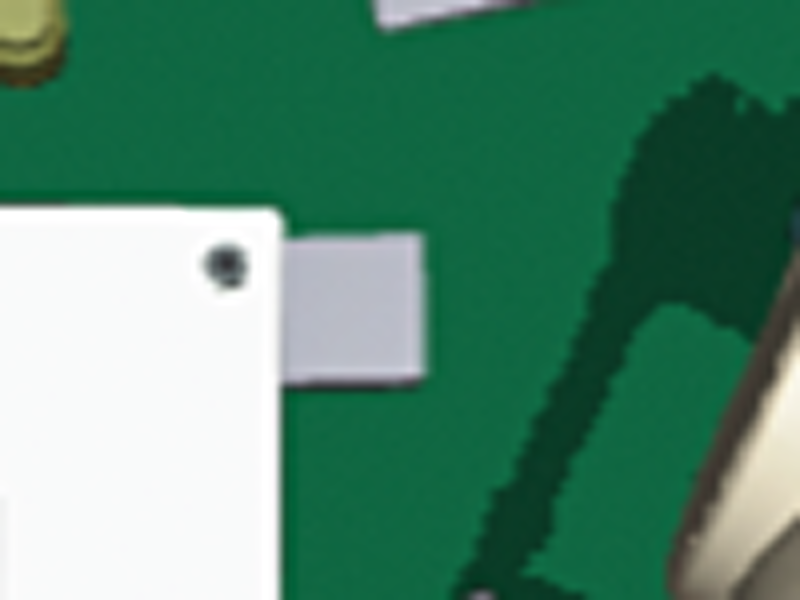

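View pics/c10.png

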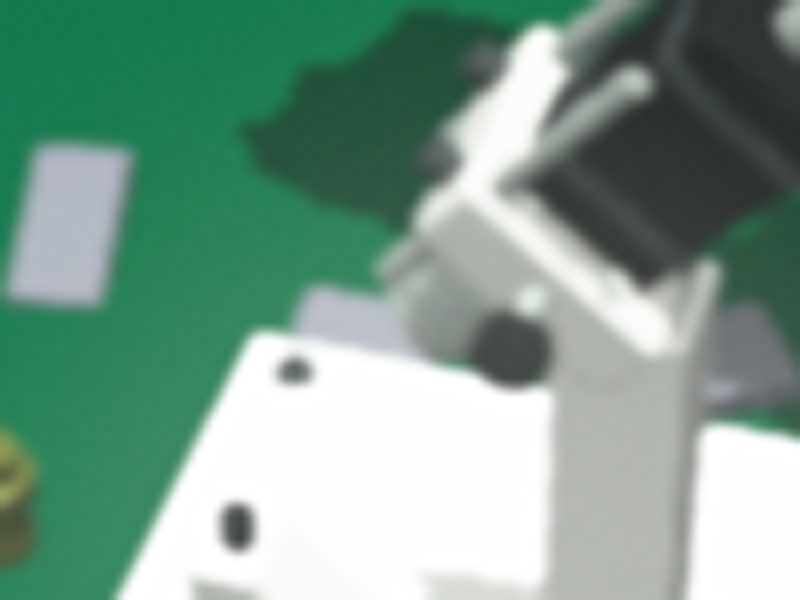

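```bash
python3 - <<'E'
from h import *
f=lambda uv,z: pw("top",c2p(uv,230,150,8),z)
a=f((424,233),18);b=f((424,378),18);m=(a+b)/2
s=f((225,265),41);sb=s.copy()
print(a,b,m,"screw",s,np.linalg.norm(a-b))
h=np.arctan2((a-b)[1],(a-b)[0])+np.pi/2
e1=f((290,239),10);h2=np.arctan2(e1[1]-a[1],e1[0]-a[0]); print(np.degrees([h,h2]))
for hh in (h,h2):
    d=np.array([np.cos(hh),np.sin(hh)]);r=(s-m)[:2]; print("foot in wedge x",r@d-55,"y",r@[-d[1],d[0]])
g=lambda uv,z: pw("side",c2p(uv,220,150,8),z)
print("side far corner",g((310,288),18),"screw",g((294,370),41))
E
```

```text
[601.05053306 -46.78148173  18.        ] [550.91541007 -46.54590306  18.        ] [575.98297156 -46.66369239  18.        ] screw [584.2207973   20.88121143  41.        ] 50.13567646690045
[89.73077628 90.7738721 ]
foot in wedge x 12.582866249740817 y -7.920353243252829
foot in wedge x 12.427481091121294 y -9.149349689171448
side far corner [601.0294211  -43.53797908  18.        ] screw [584.64867674  24.62476471  41.        ]
```

Call:
{"fn": "arm_command", "kwargs": {"rows": [{"x": 0.1,"y": -4,"z": 0,"ax": 0.4,"ay": -0.4,"az": 0,"fingers": 0},{"x": 0.2,"y": -8,"z": 0,"ax": 0.4,"ay": -0.4,"az": 0,"fingers": 0},{"x": 0.2,"y": -12,"z": 0,"ax": 0.4,"ay": -0.4,"az": 0,"fingers": 0},{"x": 0.2,"y": -16,"z": 0,"ax": 0.4,"ay": -0.4,"az": 0,"fingers": 0},{"x": 0.2,"y": -19,"z": 0,"ax": 0.4,"ay": -0.4,"az": 0,"fingers": 0},{"x": 0.2,"y": -21,"z": 1.5,"ax": 0.4,"ay": -0.4,"az": 0,"fingers": 0},{"x": 0.2,"y": -21.1,"z": 4,"ax": 0.4,"ay": -0.4,"az": 0,"fingers": 0},{"x": 0.2,"y": -21.1,"z": 6,"ax": 0.4,"ay": -0.4,"az": 0,"fingers": 0}]}}

```text
clock: 8.0
tcp_pos: [580.8, 24.9, 74.1]
ee_rot: [-0.002, 1.0, 0.001, -0.004]
wrist_force: [0.2, 0.2, 0.4]
opening: -0.1
```

```bash
python3 - <<'E'
from h import *
goto(584.5,22,62)
grab("side","5")
crop("pics/side5.png",200,100,120,100,6,"pics/c11.png")
E
```

```text
cm [0.38 0.3  1.21] deg [-0.24  0.51  0.08] tcp [580.8  24.9  74.1] F [0.2 0.2 0.4] t 8.0 open -0.1
```

View pics/c11.png

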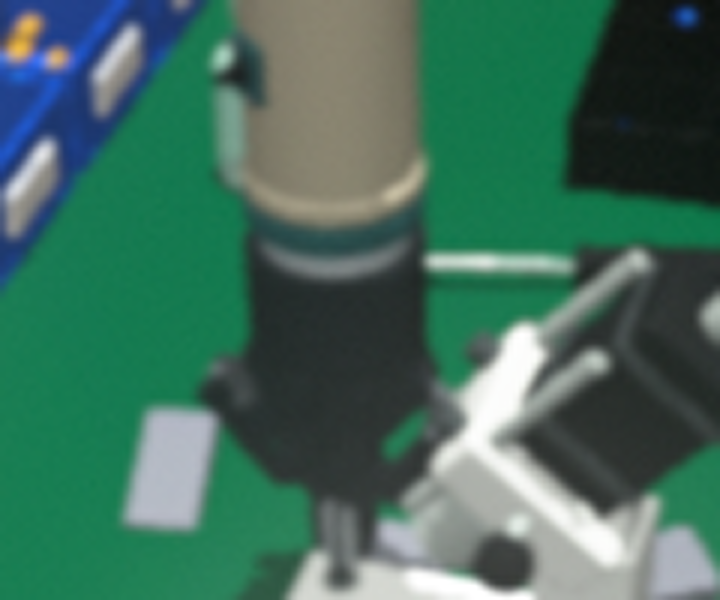

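Fingertips sit right above the screw (crop (340,575)) and clear of the camera bracket. Pressing.

Call:
{"fn": "arm_command", "kwargs": {"rows": [{"x": 0.2,"y": 0.2,"z": 0.4,"ax": 0,"ay": 0.3,"az": 0,"fingers": 0},{"x": 0.3,"y": 0.3,"z": 0.8,"ax": 0,"ay": 0.3,"az": 0,"fingers": 0},{"x": 0.3,"y": 0.3,"z": 1.1,"ax": 0,"ay": 0.3,"az": 0,"fingers": 0},{"x": 0.3,"y": 0.3,"z": 1.2,"ax": 0,"ay": 0.3,"az": 0,"fingers": 0}]}}

```text
clock: 8.55
tcp_pos: [582.2, 21.6, 60.0]
ee_rot: [-0.002, 1.0, 0.0, -0.004]
wrist_force: [-0.9, -0.1, 4.1]
opening: 0.1
```

Call:
{"fn": "arm_command", "kwargs": {"rows": [{"x": 0,"y": 0,"z": 0.1,"ax": 0,"ay": 0,"az": 0,"fingers": 0}]}}

```text
clock: 8.68
tcp_pos: [582.3, 21.6, 60.0]
ee_rot: [-0.002, 1.0, 0.0, -0.004]
wrist_force: [-2.4, 0.7, 7.7]
opening: -0.1
```

Call:
{"fn": "arm_command", "kwargs": {"rows": [{"x": 0,"y": 0,"z": 0.1,"ax": 0,"ay": 0,"az": 0,"fingers": 0},{"x": 0,"y": 0,"z": 0.1,"ax": 0,"ay": 0,"az": 0,"fingers": 0},{"x": 0,"y": 0,"z": 0.1,"ax": 0,"ay": 0,"az": 0,"fingers": 0}]}}

```text
clock: 9.05
tcp_pos: [582.3, 21.6, 60.0]
ee_rot: [-0.002, 1.0, 0.0, -0.003]
wrist_force: [-1.5, 0.3, 5.0]
opening: 0.0
```

Call:
{"fn": "arm_command", "kwargs": {"rows": [{"x": 0,"y": 0,"z": 0.2,"ax": 0,"ay": 0,"az": 0,"fingers": 0},{"x": 0,"y": 0,"z": 0.2,"ax": 0,"ay": 0,"az": 0,"fingers": 0},{"x": 0,"y": 0,"z": 0.2,"ax": 0,"ay": 0,"az": 0,"fingers": 0},{"x": 0,"y": 0,"z": 0.2,"ax": 0,"ay": 0,"az": 0,"fingers": 0}]}}

```text
clock: 9.55
tcp_pos: [582.3, 21.6, 59.9]
ee_rot: [-0.002, 1.0, 0.0, -0.003]
wrist_force: [-3.9, -0.2, 10.1]
opening: 0.2
```

Held about 10 N with 0.1 mm give. Retreating straight up, then right.

Call:
{"fn": "arm_command", "kwargs": {"rows": [{"x": 0,"y": 0,"z": -0.5,"ax": 0,"ay": 0,"az": 0,"fingers": 0},{"x": 0,"y": 0,"z": -3,"ax": 0,"ay": 0,"az": 0,"fingers": 0},{"x": 0,"y": 2,"z": -7,"ax": 0,"ay": 0,"az": 0,"fingers": 0},{"x": 0,"y": 6,"z": -10,"ax": 0,"ay": 0,"az": 0,"fingers": 0},{"x": 0,"y": 11,"z": -13,"ax": 0,"ay": 0,"az": 0,"fingers": 0},{"x": 0,"y": 16,"z": -15,"ax": 0,"ay": 0,"az": 0,"fingers": 0},{"x": 0,"y": 21,"z": -15,"ax": 0,"ay": 0,"az": 0,"fingers": 0},{"x": 0,"y": 21,"z": -15,"ax": 0,"ay": 0,"az": 0,"fingers": 0}]}}

```text
clock: 10.55
tcp_pos: [583.5, -192.7, 209.4]
ee_rot: [-0.001, 1.0, -0.002, -0.002]
wrist_force: [-0.2, 0.4, 0.1]
opening: -0.3
```

```bash
python3 - <<'E'
from h import *
goto(584.5,22,62)
grab("top","6");grab("side","6")
crop("pics/top6.png",230,150,100,75,8,"pics/c12.png")
E
```

```text
cm [  0.09 -21.44  14.78] deg [-0.12  0.24 -0.2 ] tcp [ 583.5 -192.7  209.4] F [-0.2  0.4  0.1] t 10.55 open -0.3
```

View pics/c12.png

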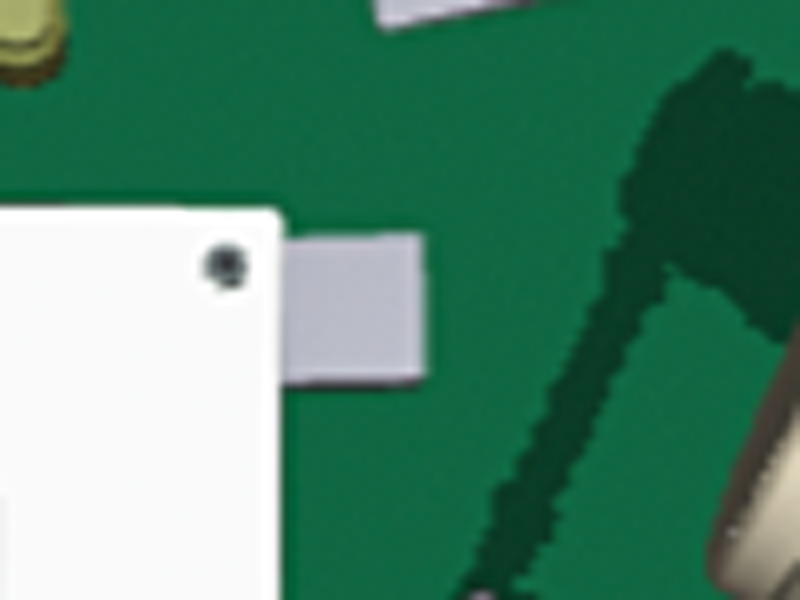

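View pics/side6.png

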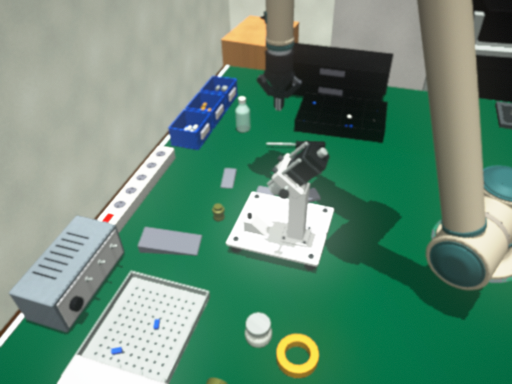

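The top crop shows the screw at (225,265) and the wedge's thick end at (424,233)–(424,378), both unchanged by the press. The side picture shows the gripper well clear and the other things where they were. Handing in.

```bash
python3 -c "
from station import arm
print(arm.sign_off())"
```

```text
the job is handed in; nothing more can be done
None
```

I pushed the middle-sized wedge, thin edge first, under the bare foot until the push reached about 5–6 N. I then backed off and pressed on the screw head with the closed fingertips. The job is handed in at about 11 s; it reports no verdict.

- **Wedge under the foot:** the last pictures put the foot about 12.5 mm ahead of the wedge's origin, which is about 42 mm from the thin edge. It sits about 8–9 mm off the wedge's centreline, inside the ±22 mm limit.
- **Press check:** the corner took about 10 N with about 0.1 mm of give.
- **Stand and surroundings:** the screw's position in the pictures did not visibly change from start to end, and neither the stand nor the wedge shifted during the press. The other loose things look undisturbed, and the gripper finished well clear with no force on it.
- **Not measured or in disagreement:** I did not measure the stand's tilt directly; I inferred that it is level from the unmoved screw and the firm press. The two cameras disagreed by about 4–5 mm in y on the screw. I used the top camera alone for the foot position in the wedge.

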